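# Peel the matching tray off its sticky stack and hold it over the bowl

## Task

Look which bowl, blue or terracotta-red, stands on the round banding wheel, and take the top tray from the stack of that colour: pinch its upright corner tab and peel that corner up while the opposite corner's tongue is still under its catch, then draw the tray out, leaving the rest of the stack standing where it is and the other tray alone. Finish while still holding the tray by the gripper, level, still and centred over the bowl on the wheel as a dust cover, its underside about 5 cm (at least 2, at most 10) above the rim; never touch either bowl.

Things in the scene. Friction and masses are not known exactly. Their poses are not given: they have to be found in the camera images.
- tray_blue: loose top tray of the blue stack: blue plastic, about 110 g, 120 mm square, floor 3 mm thick, walls 14 mm high, 4 mm thick. Origin: centre of its underside; z up; x points along the diagonal to the corner with the lifting tab (walls at 45 degrees to x). It sticks: two rubber spring nubs of the stack press on its walls near the tab; lifting the tab takes about 2 to 6 N
- tray_blue_tab (a point): middle of the top edge of the blue tray's tab, an upright white plate in one corner, 79 mm from the tray's origin along x, 10 mm thick (along x), 36 mm wide (along y), 13 to 50 mm above the tray's underside; pinch it from above across its thickness, fingers astride
- tray_blue_tongue (a point): outer end, at half thickness, of the blue tray's tongue: flat, 22 mm wide, 5 mm thick, sticking out of the corner opposite the tab to x = -100 mm, 4 to 9 mm above the tray's underside; it lies under the stack's catch
- nest_blue: rest of the blue stack: blue and dark trays pressed together, loose on the table, about 1.5 kg, 132 mm square. Origin: centre of its underside; x like the tray's. At the corner opposite the tab is a steel catch: a bridge with its bar at x = -105 to -91 mm, 52 to 57 mm above the table. The tray's tongue reaches 9 mm under the bar, 3 mm of air above it
- nest_blue_seat (a point): centre of the blue stack's seat for the tray's underside, 40 mm above the table; a rim 10 mm high stands round it, 2 mm from the tray. A level lift hooks the tongue and takes the whole stack along; tilted up at the tab (about 0.3 rad about the tongue corner) and then drawn 20 mm or more towards the tab side, the tray comes free
- bowl_blue: a blue bowl, freshly made, 100 mm across the rim, 55 mm high; origin: centre of its underside. It stands either on the banding wheel or on the white plaster block behind it
- tray_red: loose top tray of the terracotta-red stack: terracotta-red plastic, about 110 g, 120 mm square, floor 3 mm thick, walls 14 mm high, 4 mm thick. Origin: centre of its underside; z up; x points along the diagonal to the corner with the lifting tab (walls at 45 degrees to x). It sticks: two rubber spring nubs of the stack press on its walls near the tab; lifting the tab takes about 2 to 6 N
- tray_red_tab (a point): middle of the top edge of the terracotta-red tray's tab, an upright white plate in one corner, 79 mm from the tray's origin along x, 10 mm thick (along x), 36 mm wide (along y), 13 to 50 mm above the tray's underside; pinch it from above across its thickness, fingers astride
- tray_red_tongue (a point): outer end, at half thickness, of the terracotta-red tray's tongue: flat, 22 mm wide, 5 mm thick, sticking out of the corner opposite the tab to x = -100 mm, 4 to 9 mm above the tray's underside; it lies under the stack's catch
- nest_red: rest of the terracotta-red stack: terracotta-red and dark trays pressed together, loose on the table, about 1.5 kg, 132 mm square. Origin: centre of its underside; x like the tray's. At the corner opposite the tab is a steel catch: a bridge with its bar at x = -105 to -91 mm, 52 to 57 mm above the table. The tray's tongue reaches 9 mm under the bar, 3 mm of air above it
- nest_red_seat (a point): centre of the terracotta-red stack's seat for the tray's underside, 40 mm above the table; a rim 10 mm high stands round it, 2 mm from the tray. A level lift hooks the tongue and takes the whole stack along; tilted up at the tab (about 0.3 rad about the tongue corner) and then drawn 20 mm or more towards the tab side, the tray comes free
- bowl_red: a terracotta-red bowl, freshly made, 100 mm across the rim, 55 mm high; origin: centre of its underside. It stands either on the banding wheel or on the white plaster block behind it
- wheel_top (a point): centre of the top face of the banding wheel (a dark round turntable 170 mm across on a blue foot, fixed, its top 50 mm above the table)

How it is judged:
By the outcome, as a careful person would: the job done as asked, in the order asked, and still so for the second after the job is handed in, while the arm keeps its last pose, push and grip.
It also fails if it takes over 48 s, if anything falls off the work surface, if the arm or the gripper's body presses on something with over 40 N, if the wrist force passes 120 N, or if a joint passes its speed limit or range.

## Robot

A 7-joint arm with a two-finger parallel gripper is mounted at the origin on the work surface. World frame = base frame: x ahead of the robot, y to its left, z up, the work surface at z = 0. Lengths are in m, angles in rad, forces in N, time in s.
With the tool pointing down it reaches from about 0.425 to 1.025 m from the base axis. Payload 9.4 kg.
Tool frame: the origin (TCP) lies midway between the tips of the shut fingers; the grasp point (between the pads) lies 19 mm behind it (env.tcp_to_grasp is the distance from the TCP to the grasp point, in m); z points along the fingers, y is the direction in which the jaws open and shut (so a half turn about z gives the same grasp; the last joint's range is limited). The gripper opens to 93 mm and grips with 3 to 60 N. Pads are 15 mm wide; open, the fingers measure 128 mm over their backs; the gripper's body (75 mm by 188 mm) begins 65 mm behind the grasp point.
Start: joints at [1.198, 0.599, -0.003, 1.599, 0.002, 0.943, -0.08], TCP at [0.211, -0.694, 0.219] pointing down, gripper open.
Joint ranges: [-2.57, 2.57], [-0.35, 1.97], [-1.29, 1.29], [0.11, 2.56], [-1.05, 4.19], [0.11, 1.86], [-2.63, 2.63]. Speed limits (rad/s): [2.22, 2.22, 3.01, 3.01, 3.14, 3.14, 3.14].

## Interface

Orientations are given as a rotation vector (axis times angle).
In Python, from rig import readout, eyes, job, nets, env gives the robot as it stands.
- The arm moves only by the shell command python3 -m crank 'ROWS' [OPENING] [FORCE]. ROWS is JSON, a list of rows, each a list of 6 numbers: the shift along the tool's x, y, z in m, then the turn, a rotation vector about the tool's x, y, z in rad. In form: [[tx, ty, tz, rx, ry, rz], ...]. A call has 1 to 20 rows; each row is the pose to reach, as a shift and turn from the pose commanded when the call began, along the tool's axes at that moment; what a row does not reach only later rows make up. A row lasts 1/10 s, in which the tool goes at most 50 mm and 8.59 degrees, less where a joint would pass 70% of its speed; a pose out of reach is approached as far as the arm can. A call with a gripper value outside its range is refused whole. OPENING is the closure, from 0 (fully open) to 1 (shut), set as the call begins (- or left out, the last holds). The fingers move at their own pace and stop on an object; FORCE is the grip in N (left out, the last holds). Time passes only in rows, so rows that repeat a pose let the fingers close. It gives the time, the measured TCP pose, the force and the opening at its end, in the units of the state.
- readout.observe(): the state, without advancing time (a new reading comes with each control period).
- eyes.read_camera(name): name is "scene" or "top" or "wrist"; returns a dict with "image" (384x512x3 uint8, red, green, blue), "fx", "fy", "cx", "cy" (pixels), "R" (3x3) and "t" (3): a world point X has camera coordinates R X + t; the wrist camera has in their place "T_tool_cam" (4x4, takes a point from camera to tool coordinates, whose origin is the TCP and whose axes are the flange's). Camera axes: x right, y down, z forward; pixel columns grow to the right and rows downward; lengths in m; the calibration is good to about 2 mm. The wrist camera is an equidistant fisheye: a pixel r from the principal point sees the ray r / f radians off the axis. A picture is of the moment at which its call begins: read the wrist's pose just before it. There is no depth.
- job.close_job(): hands the job in, once; it reports no verdict.
Trained networks look in a picture, given as the dict that the camera call returned (one of the last four; its "shot" number tells which), for a name from the list of things; names that differ only in an ending like _2 or _b are one class to them, and where a whole thing is asked for, a point or a joint stands for the part that bears it (a point fixed in the world has none). Each returns a list of dicts, best first, with "confidence" (0 to 1); they miss things now and then, are a little off and sometimes report something else, mostly with a low value. They report only what shows in the picture. A call takes as long as a camera call.
- nets.cut_out(picture, thing): "pixels" (384x512 bool, what is visible of it) and "location" ([column, row] in pixels, amid what is visible of it).
- nets.pinpoint(picture, thing): "location" ([column, row] in pixels: a listed point, or the origin of a listed thing).
The state is a dict: "time": time; "joints": joint angles; "dq": joint speeds; "joint_efforts": joint torques, N m; "position": TCP position; "tool_rot": TCP orientation; "wrist_force": force on the tool from outside, world axes, zero at the start; "moment": the same for the moment, N m; "grip_width": finger opening in m.
Only numpy, scipy, OpenCV 4.12 (cv2) and the standard library are available. Lean on these libraries where they do the work, as an engineer would, in place of code of your own. Each camera call takes 0.05 s, during which the arm holds its last target.

## Working session

There is one attempt and no reset: what is moved stays moved. The work goes in short steps, Python scripts to look and compute and a shell command to move; the robot and the scene stay as the last step left them, time stands still between calls to the robot, and variables do not carry over. Pictures are saved under pics/ and viewed, and the job is handed in when it is done.

```bash
ls; mkdir -p pics
python3 - <<'E'
from rig import readout, eyes, job, nets, env
import cv2
print(readout.observe()); print(env.tcp_to_grasp)
for n in ("scene","top"):
    p=eyes.read_camera(n); cv2.imwrite(f"pics/{n}0.png",p["image"][:,:,::-1])
    print(n,p["fx"],p["fy"],p["cx"],p["cy"],p["R"],p["t"])
E
```

```text
pics
{'time': 0.0, 'joints': array([ 1.19831414,  0.60013085, -0.00257394,  1.60012593,  0.00178726,
        0.942919  , -0.0797985 ]), 'dq': array([ 0.00165661,  0.00038939, -0.00111526,  0.00072809,  0.00156097,
       -0.00083328, -0.00029773]), 'joint_efforts': array([ 4.58329832e-04, -7.65066004e+01,  1.49736464e+00, -2.52344459e+01,
       -5.25397004e-02,  1.69745134e-02,  1.17036893e-04]), 'position': array([ 0.21118781, -0.69303954,  0.21775681]), 'tool_rot': array([-3.10575589e+00, -4.62815439e-01,  5.46709091e-04]), 'wrist_force': array([-0.40958094, -0.26052718, -0.26864367]), 'moment': array([-0.02758722, -0.02482651,  0.0200158 ]), 'grip_width': 0.09266129218950325}
0.0188
scene 417.84826687145886 417.84826687145886 256.1229137083092 191.8122523215598 [[ 0.6501134   0.7598004   0.0074783 ]
 [ 0.59318631 -0.50135243 -0.62990138]
 [-0.47485006  0.41394335 -0.77663912]] [-0.35304611 -0.30910732  1.32631679]
top 379.39812390458627 379.39812390458627 261.15962644141234 185.9467762827367 [[ 7.93856120e-05 -9.99939606e-01  1.09899019e-02]
 [-9.97773576e-01 -8.12147716e-04 -6.66875654e-02]
 [ 6.66924633e-02 -1.09601397e-02 -9.97713381e-01]] [-0.031645    0.56085086  1.15127067]
```

View pics/scene0.png

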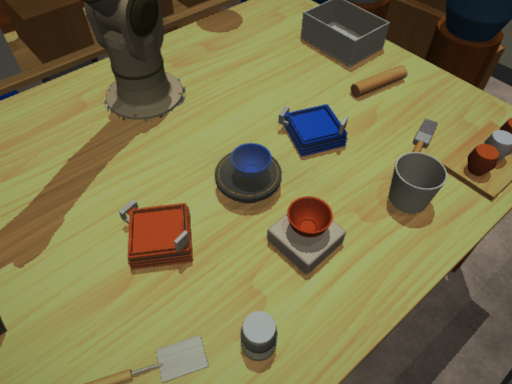

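View pics/top0.png

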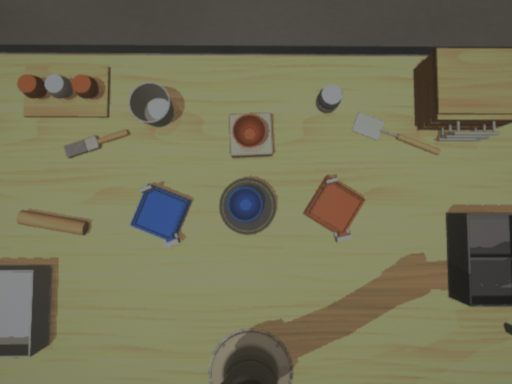

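Blue bowl is on the wheel (scene ~(250,165), top ~(246,205)), so the blue stack is the one to use. Next I locate its points.

```bash
cat > h.py <<'E'
from rig import readout, eyes, job, nets, env
import cv2, numpy as np
from scipy.spatial.transform import Rotation as Ro
def P(p):
    K=np.array([[p["fx"],0,p["cx"]],[0,p["fy"],p["cy"]],[0,0,1]]); return K@np.c_[p["R"],p["t"]]
def onz(p,uv,z):
    d=p["R"].T@np.array([(uv[0]-p["cx"])/p["fx"],(uv[1]-p["cy"])/p["fy"],1]); c=-p["R"].T@p["t"]
    return c+d*(z-c[2])/d[2]
def tri(a,ua,b,ub):
    X=cv2.triangulatePoints(P(a),P(b),np.float64(ua).reshape(2,1),np.float64(ub).reshape(2,1)).ravel(); return X[:3]/X[3]
def proj(p,X):
    x=P(p)@np.r_[X,1]; return x[:2]/x[2]
E
python3 - <<'E'
from h import *
s=eyes.read_camera("scene");t=eyes.read_camera("top")
for n,z in [("tray_blue",.04),("tray_blue_tab",.09),("tray_blue_tongue",.0465),("nest_blue",0),("nest_blue_seat",.04),("bowl_blue",.05),("wheel_top",.05)]:
    a=nets.pinpoint(s,n);b=nets.pinpoint(t,n)
    print(n,[(np.round(q["location"]),round(q["confidence"],2)) for q in a[:2]],[(np.round(q["location"]),round(q["confidence"],2)) for q in b[:2]])
    if a: print("  scene",onz(s,a[0]["location"],z).round(4))
    if b: print("  top",onz(t,b[0]["location"],z).round(4))
    if a and b: print("  tri",tri(s,a[0]["location"],t,b[0]["location"]).round(4))
print(readout.observe()["time"])
cv2.imwrite("pics/c1.png",cv2.resize(s["image"][85:170,260:370,::-1],None,fx=6,fy=6,interpolation=2))
cv2.imwrite("pics/c2.png",cv2.resize(t["image"][170:260,110:290,::-1],None,fx=4,fy=4,interpolation=2))
E
```

```text
tray_blue [(array([315., 125.]), 0.57)] [(array([159., 213.]), 0.77)]
  scene [0.4774 0.2739 0.04  ]
  top [0.4765 0.2755 0.04  ]
  tri [0.4763 0.2757 0.0382]
tray_blue_tab [(array([342., 122.]), 0.79)] [(array([143., 186.]), 0.88), (array([174., 246.]), 0.62)]
  scene [0.5508 0.2966 0.09  ]
  top [0.5542 0.3116 0.09  ]
  tri [0.5496 0.3082 0.0836]
tray_blue_tongue [(array([281., 114.]), 0.85)] [(array([173., 244.]), 0.9)]
  scene [0.3863 0.229  0.0465]
  top [0.387  0.2319 0.0465]
  tri [0.3859 0.2311 0.0452]
nest_blue [(array([316., 136.]), 0.84)] [(array([246., 204.]), 0.28)]
  scene [0.4847 0.2792 0.    ]
  top [0.5065 0.0148 0.    ]
  tri [0.5715 0.0604 0.209 ]
nest_blue_seat [(array([314., 133.]), 0.7)] []
  scene [0.5002 0.2493 0.04  ]
bowl_blue [(array([253., 171.]), 0.64)] [(array([246., 202.]), 0.61)]
  scene [0.5035 0.0219 0.05  ]
  top [0.5103 0.014  0.05  ]
  tri [0.5107 0.0146 0.0614]
wheel_top [(array([246., 174.]), 0.9)] [(array([245., 207.]), 0.88), (array([332., 182.]), 0.41)]
  scene [0.5014 0.0033 0.05  ]
  top [0.4957 0.0176 0.05  ]
  tri [0.4932 0.0145 0.035 ]
0.9
```

View pics/c1.png

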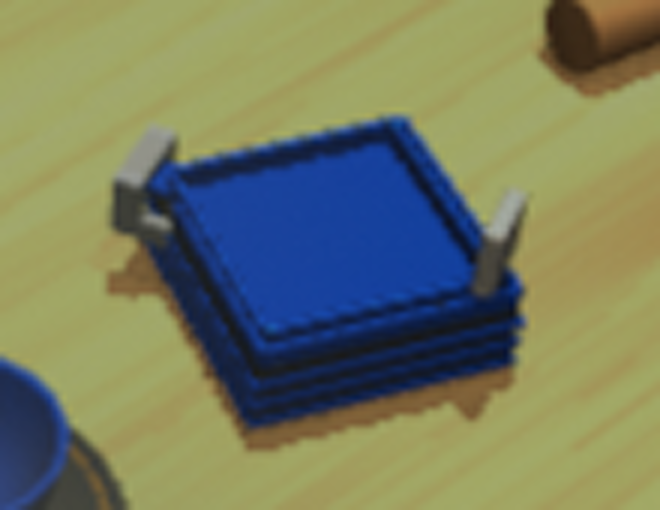

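View pics/c2.png

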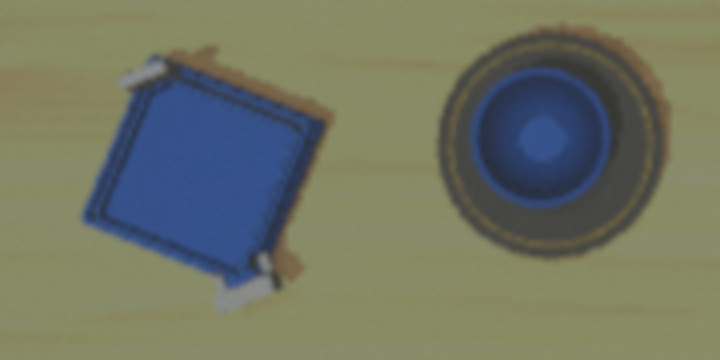

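Run:
```python
from h import *
o=readout.observe(); R=Ro.from_rotvec(o["tool_rot"]).as_matrix()
print(R.round(3)); print(eyes.read_camera("wrist")["T_tool_cam"].round(3))
for X in ([.60,-.32,.30],[.548,.305,.25]):
    print(X,(R.T@(np.array(X)-o["position"])).round(3))
yaw=np.arctan2(R[1,1],R[0,1]); print("tool y heading deg",np.degrees(yaw))
```

```text
[[ 0.957  0.291 -0.   ]
 [ 0.291 -0.957 -0.   ]
 [-0.     0.    -1.   ]]
[[ 0.001 -0.962 -0.272  0.076]
 [ 1.     0.001  0.001 -0.   ]
 [-0.    -0.272  0.962 -0.168]
 [ 0.     0.     0.     1.   ]]
[0.6, -0.32, 0.3] [ 0.481 -0.244 -0.081]
[0.548, 0.305, 0.25] [ 0.613 -0.857 -0.031]
tool y heading deg -73.05333372544199
```

```bash
python3 -m crank '[[0.04,-0.02,-0.01,0,0,-0.06],[0.08,-0.04,-0.02,0,0,-0.12],[0.12,-0.06,-0.03,0,0,-0.18],[0.16,-0.08,-0.04,0,0,-0.24],[0.2,-0.1,-0.05,0,0,-0.3],[0.24,-0.12,-0.06,0,0,-0.36],[0.28,-0.14,-0.07,0,0,-0.42],[0.32,-0.16,-0.08,0,0,-0.48],[0.36,-0.18,-0.08,0,0,-0.54],[0.4,-0.2,-0.08,0,0,-0.6],[0.42,-0.24,-0.08,0,0,-0.68],[0.44,-0.28,-0.08,0,0,-0.75],[0.455,-0.32,-0.08,0,0,-0.82],[0.47,-0.36,-0.08,0,0,-0.89],[0.485,-0.4,-0.08,0,0,-0.96],[0.5,-0.44,-0.08,0,0,-1.03],[0.515,-0.48,-0.08,0,0,-1.1],[0.53,-0.52,-0.08,0,0,-1.17],[0.54,-0.56,-0.08,0,0,-1.24],[0.55,-0.6,-0.08,0,0,-1.3]]' 0 40
python3 - <<'E'
from h import *
o=readout.observe(); R=Ro.from_rotvec(o["tool_rot"]).as_matrix()
print(np.degrees(np.arctan2(R[1,1],R[0,1])),o["position"],o["joints"].round(2))
print((R.T@(np.array([.548,.300,.26])-o["position"])).round(3))
E
```

```text
time: 2.95
position: [0.5624, 0.0424, 0.2988]
tool_rot: [2.19, 2.252, 0.0]
wrist_force: [-0.1, -0.4, -0.1]
grip_width: 0.0928
1.5877589670517571 [0.56236727 0.04237694 0.29880049] [ 0.18  0.35 -0.48  1.86  0.19  0.97 -0.36]
[ 0.258 -0.007  0.039]
```

```bash
python3 -m crank '[[0.035,0,0.01,0,0,-0.05],[0.075,0,0.02,0,0,-0.1],[0.115,0,0.03,0,0,-0.16],[0.155,-0.002,0.045,0,0,-0.22],[0.195,-0.004,0.06,0,0,-0.28],[0.23,-0.006,0.08,0,0,-0.34],[0.25,-0.007,0.095,0,0,-0.38],[0.258,-0.007,0.1,0,0,-0.41],[0.258,-0.007,0.1,0,0,-0.41],[0.258,-0.007,0.1,0,0,-0.41]]' 0 40
cat >> h.py <<'E'
def ray(w,o,uv):
    x=(np.array(uv)-[w["cx"],w["cy"]])/[w["fx"],w["fy"]]; r=np.hypot(*x)
    d=np.r_[np.sin(r)*x/max(r,1e-9),np.cos(r)]
    T=w["T_tool_cam"]; R=Ro.from_rotvec(o["tool_rot"]).as_matrix()
    return R@T[:3,3]+o["position"], R@T[:3,:3]@d
def wz(w,o,uv,z):
    c,d=ray(w,o,uv); return c+d*(z-c[2])/d[2]
def wproj(w,o,X):
    R=Ro.from_rotvec(o["tool_rot"]).as_matrix(); T=w["T_tool_cam"]
    p=T[:3,:3].T@(R.T@(np.array(X)-o["position"])-T[:3,3]); n=np.hypot(p[0],p[1]); a=np.arctan2(n,p[2])
    return np.array([w["cx"],w["cy"]])+np.array([w["fx"],w["fy"]])*p[:2]/n*a
E
python3 - <<'E'
from h import *
o=readout.observe(); w=eyes.read_camera("wrist"); cv2.imwrite("pics/w1.png",w["image"][:,:,::-1])
R=Ro.from_rotvec(o["tool_rot"]).as_matrix()
print(np.degrees(np.arctan2(R[1,1],R[0,1])),o["position"],w["fx"])
for n,z in [("tray_blue",.04),("tray_blue_tab",.09),("tray_blue_tongue",.0465),("nest_blue_seat",.04)]:
    a=nets.pinpoint(w,n)
    for q in a[:2]: print(n,q["location"],q["confidence"],wz(w,o,q["location"],z).round(4))
E
```

```text
time: 3.95
position: [0.5497, 0.2973, 0.1991]
tool_rot: [1.692, 2.646, -0.0]
wrist_force: [0.1, 0.4, -0.3]
grip_width: 0.0931
24.802506417759098 [0.54973411 0.29726006 0.19908598] 297.3186396354542
tray_blue [188.1, 173.6] 0.62 [0.4776 0.2736 0.04  ]
tray_blue_tab [256.5, 188.3] 0.63 [0.55   0.3021 0.09  ]
tray_blue_tongue [110.3, 176.8] 0.64 [0.3902 0.2322 0.0465]
```

View pics/w1.png

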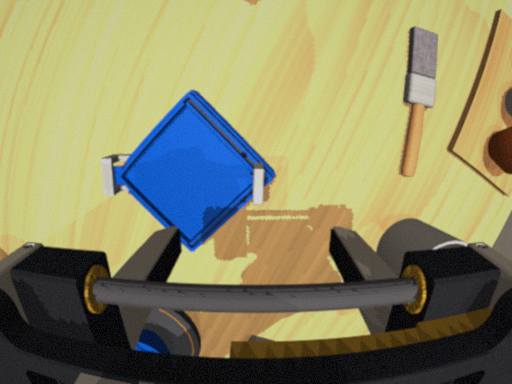

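```bash
cat > ov.py <<'E'
from h import *
def pts(x,y,a):
    Rz=Ro.from_euler('z',a).as_matrix(); T=lambda p:Rz@np.array(p)+[x,y,.04]
    L=[]
    d=.06*2**.5
    for z,h in((.014,d),(.01,.066*2**.5)): L.append([T(p) for p in((h,0,z),(0,h,z),(-h,0,z),(0,-h,z),(h,0,z))])
    for z in(.05,.014): L.append([T((79e-3+sx*.005,sy*.018,z)) for sx,sy in((1,1),(1,-1),(-1,-1),(-1,1),(1,1))])
    L.append([T((sx,sy,.017)) for sx,sy in((-.105,.02),(-.091,.02),(-.091,-.02),(-.105,-.02),(-.105,.02))])
    return L
def draw(p,pf,x,y,a,crop,k,name):
    u0,v0,u1,v1=crop; im=cv2.resize(p["image"][v0:v1,u0:u1,::-1].copy(),None,fx=k,fy=k,interpolation=2)
    cols=[(0,255,0),(0,255,255),(0,0,255),(255,0,255),(255,255,0)]
    for l,c in zip(pts(x,y,a),cols):
        q=np.array([(pf(X)-[u0,v0]+.5)*k for X in l]).round().astype(int); cv2.polylines(im,[q.reshape(-1,1,2)],False,c,1)
    cv2.imwrite(name,im)
E
python3 - <<'E'
from ov import *
o=readout.observe(); w=eyes.read_camera("wrist"); t=eyes.read_camera("top")
x,y,a=.4766,.2735,np.radians(24)
draw(w,lambda X:wproj(w,o,X),x,y,a,(90,80,290,260),4,"pics/ov1.png")
draw(t,lambda X:proj(t,X),x,y,a,(115,170,205,260),6,"pics/ov2.png")
E
```

```text
(no output)
```

View pics/ov1.png

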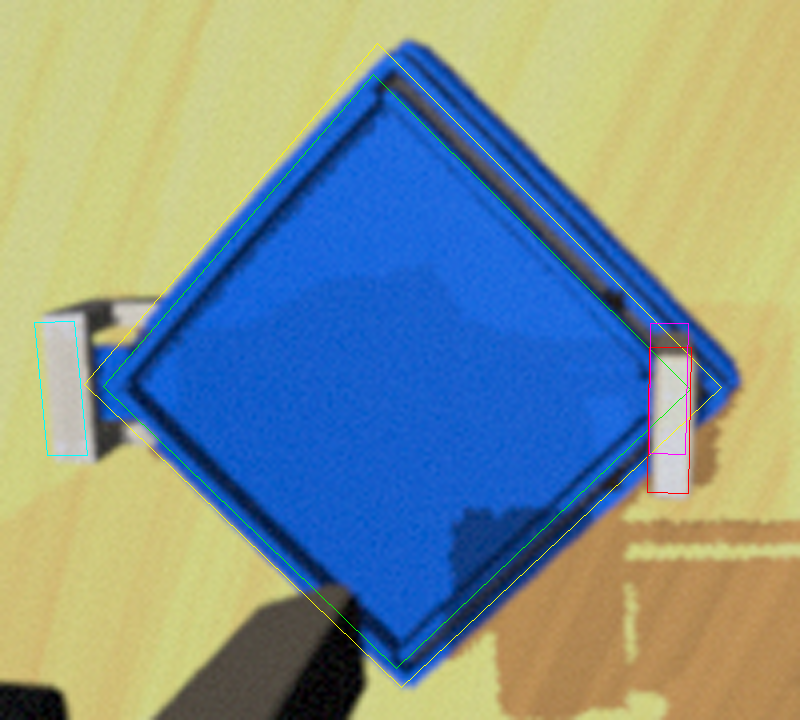

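View pics/ov2.png

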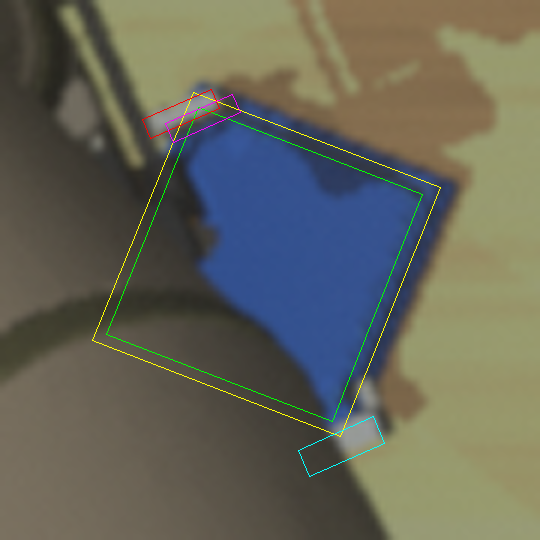

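```bash
python3 -m crank '[[0.004,0.002,0.02,0,0,0],[0.008,0.0035,0.05,0,0,0],[0.008,0.0035,0.075,0,0,0],[0.008,0.0035,0.09,0,0,0],[0.008,0.0035,0.095,0,0,0],[0.008,0.0035,0.095,0,0,0]]' 0 40
python3 - <<'E'
from ov import *
o=readout.observe(); w=eyes.read_camera("wrist")
x,y,a=.4772,.2738,np.radians(24.3)
draw(w,lambda X:wproj(w,o,X),x,y,a,(50,60,410,330),2,"pics/ov3.png")
for n,z in [("tray_blue",.04),("tray_blue_tab",.09),("tray_blue_tongue",.0465)]:
    for q in nets.pinpoint(w,n)[:2]: print(n,q["location"],q["confidence"],wz(w,o,q["location"],z).round(4))
print(o["position"],[wproj(w,o,o["position"]-[0,0,0])])
E
```

```text
time: 4.9
position: [0.5489, 0.3072, 0.1034]
tool_rot: [-1.69, -2.648, 0.001]
wrist_force: [0.1, 0.1, 0.5]
grip_width: 0.093
tray_blue [161.3, 208.7] 0.8 [0.4782 0.2726 0.04  ]
tray_blue_tab [253.1, 235.3] 0.79 [0.5497 0.3042 0.09  ]
tray_blue_tongue [64.6, 205.0] 0.98 [0.3889 0.2358 0.0465]
[0.54887221 0.30716985 0.10344148] [array([253.87259652, 239.43844935])]
```

View pics/ov3.png

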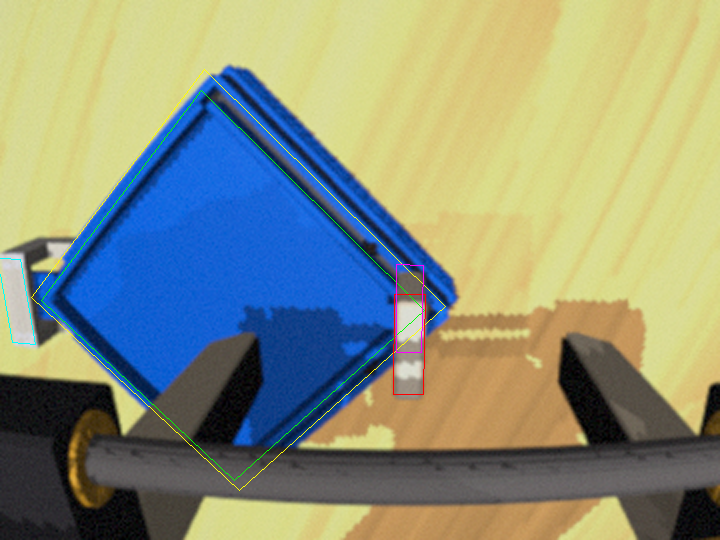

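```bash
python3 -m crank '[[-0.001,0,0.015,0,0,0],[-0.001,0,0.03,0,0,0],[-0.001,0,0.039,0,0,0],[-0.001,0,0.042,0,0,0],[-0.001,0,0.042,0,0,0]]' 0 40
python3 -m crank '[[0,0,0,0,0,0],[0,0,0,0,0,0],[0,0,0,0,0,0],[0,0,0,0,0,0],[0,0,0,0,0,0],[0,0,0,0,0,0],[0,0,0,0,0,0],[0,0,0,0,0,0]]' 1 35
python3 - <<'E'
from ov import *
o=readout.observe(); w=eyes.read_camera("wrist"); s=eyes.read_camera("scene")
print(o["position"],o["wrist_force"],o["moment"],o["grip_width"])
a=cv2.resize(w["image"][60:330,50:410,::-1],None,fx=1,fy=1); b=cv2.resize(s["image"][70:205,230:410,::-1],None,fx=2,fy=2)
cv2.imwrite("pics/g1.png",np.hstack([a,b]))
E
```

```text
time: 5.6
position: [0.5488, 0.3063, 0.0606]
tool_rot: [-1.689, -2.648, 0.002]
wrist_force: [-0.1, 0.1, -0.0]
grip_width: 0.0929
time: 6.4
position: [0.5493, 0.3063, 0.0616]
tool_rot: [-1.69, -2.648, -0.0]
wrist_force: [0.8, 0.4, 1.0]
grip_width: 0.0335
[0.54930584 0.30634706 0.06161713] [0.78837606 0.42224122 0.97203682] [-0.06443572 -0.11893212 -0.00554721] 0.03348237273478051
```

View pics/g1.png

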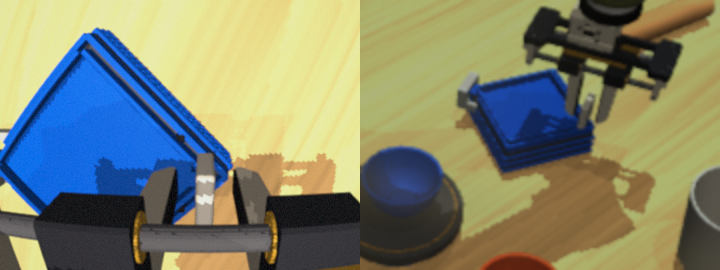

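```bash
python3 -m crank '[[0,0,0,0,0,0],[0,0,0,0,0,0],[0,0,0,0,0,0],[0,0,0,0,0,0],[0,0,0,0,0,0],[0,0,0,0,0,0]]' 1 35
python3 - <<'E'
from ov import *
o=readout.observe(); w=eyes.read_camera("wrist"); s=eyes.read_camera("scene")
print(o["position"],o["wrist_force"],o["moment"],o["grip_width"])
a=cv2.resize(w["image"][60:330,50:410,::-1],None,fx=1,fy=1); b=cv2.resize(s["image"][70:205,230:410,::-1],None,fx=2,fy=2)
cv2.imwrite("pics/g2.png",np.hstack([a,b]))
E
```

```text
time: 7.1
position: [0.5491, 0.3065, 0.0616]
tool_rot: [-1.69, -2.648, -0.0]
wrist_force: [-1.3, 1.1, -1.2]
grip_width: 0.0099
[0.54914974 0.30654373 0.06158078] [-1.30381841  1.07772572 -1.24393034] [ 0.33468877  0.09380883 -0.33612945] 0.009922792595082646
```

View pics/g2.png

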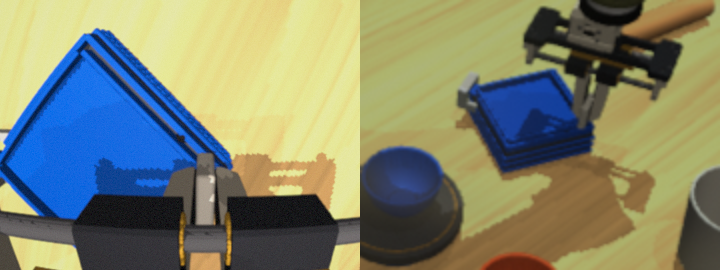

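```bash
python3 -m crank '[[0,-0.0006,-0.004,-0.025,0,0],[0,-0.0013,-0.0082,-0.05,0,0],[0,-0.0021,-0.0123,-0.075,0,0],[0,-0.003,-0.0165,-0.1,0,0],[0,-0.004,-0.0206,-0.125,0,0],[0,-0.005,-0.0248,-0.15,0,0],[0,-0.005,-0.0248,-0.15,0,0],[0,-0.005,-0.0248,-0.15,0,0]]'
python3 - <<'E'
from ov import *
o=readout.observe(); w=eyes.read_camera("wrist"); s=eyes.read_camera("scene")
print(o["position"],o["wrist_force"],o["moment"],o["grip_width"])
a=cv2.resize(w["image"][60:330,50:410,::-1],None,fx=1,fy=1); b=cv2.resize(s["image"][70:205,230:410,::-1],None,fx=2,fy=2)
cv2.imwrite("pics/g3.png",np.hstack([a,b]))
E
```

```text
time: 8.0
position: [0.5454, 0.305, 0.0868]
tool_rot: [1.642, 2.575, 0.196]
wrist_force: [2.6, 3.9, -0.4]
grip_width: 0.01
[0.54544716 0.30504823 0.08684402] [ 2.63129178  3.86026742 -0.35594209] [ 0.81928856 -0.53278746 -0.20353855] 0.010019908698196276
```

View pics/g3.png

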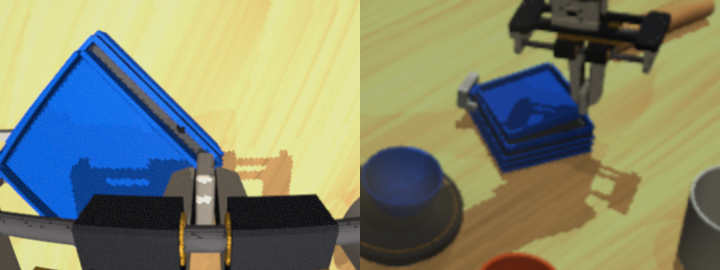

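```bash
python3 -m crank '[[0,0.0004,-0.0042,-0.025,0,0],[0,-0.0001,-0.0083,-0.05,0,0],[0,-0.0008,-0.0124,-0.075,0,0],[0,-0.0016,-0.0166,-0.1,0,0],[0,-0.0026,-0.0207,-0.125,0,0],[0,-0.0036,-0.0248,-0.15,0,0],[0,-0.0042,-0.0273,-0.165,0,0],[0,-0.0042,-0.0273,-0.165,0,0],[0,-0.0042,-0.0273,-0.165,0,0]]'
python3 - <<'E'
from ov import *
o=readout.observe(); w=eyes.read_camera("wrist"); s=eyes.read_camera("scene")
R=Ro.from_rotvec(o["tool_rot"]).as_matrix()
print(o["position"],o["wrist_force"],o["moment"],o["grip_width"]); print(R.round(3))
b=cv2.resize(s["image"][70:205,230:410,::-1],None,fx=4,fy=4)
cv2.imwrite("pics/g4.png",b)
c,d=np.cos(.315),np.sin(.315)
h=R[:2,1]/np.linalg.norm(R[:2,1]); print("draw dir in tool",(R.T@np.r_[h,0]).round(3),"up",(R.T@[0,0,1]).round(3))
E
```

```text
time: 9.0
position: [0.5374, 0.301, 0.1126]
tool_rot: [1.585, 2.484, 0.394]
wrist_force: [1.0, 2.4, -1.3]
grip_width: 0.0098
[0.53743791 0.30101788 0.11258005] [ 0.98461744  2.41209927 -1.2643255 ] [ 0.78221322 -0.27852412 -0.12862942] 0.009772325927314968
[[-0.422  0.862  0.281]
 [ 0.907  0.401  0.13 ]
 [-0.     0.309 -0.951]]
draw dir in tool [0.    0.951 0.309] up [-0.     0.309 -0.951]
```

View pics/g4.png

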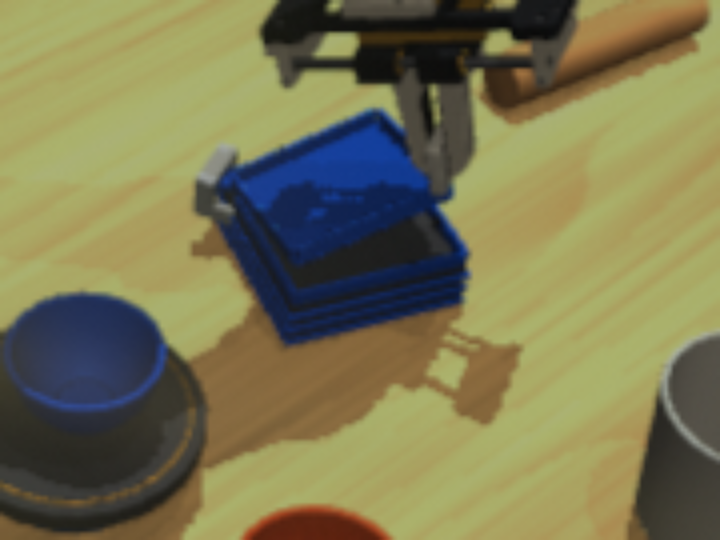

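```bash
python3 -m crank '[[0,0.004,0.001,0,0,0],[0,0.008,0.002,0,0,0],[0,0.012,0.003,0,0,0],[0,0.016,0.004,0,0,0],[0,0.02,0.005,0,0,0],[0,0.024,0.006,0,0,0],[0,0.028,0.0065,0,0,0],[0,0.032,0.007,0,0,0],[0,0.032,0.007,0,0,0]]'
python3 - <<'E'
from ov import *
o=readout.observe(); s=eyes.read_camera("scene");t=eyes.read_camera("top")
print(o["position"],o["wrist_force"],o["moment"],o["grip_width"])
b=cv2.resize(s["image"][70:205,230:410,::-1],None,fx=3,fy=3)
cv2.imwrite("pics/g5.png",b)
E
```

```text
time: 10.0
position: [0.5675, 0.3147, 0.1162]
tool_rot: [1.585, 2.483, 0.395]
wrist_force: [-0.2, -0.2, -1.2]
grip_width: 0.0102
[0.56747865 0.31472328 0.11619774] [-0.18223271 -0.18151863 -1.1717766 ] [-0.17479877  0.13206821 -0.02684794] 0.010207365943753828
```

View pics/g5.png

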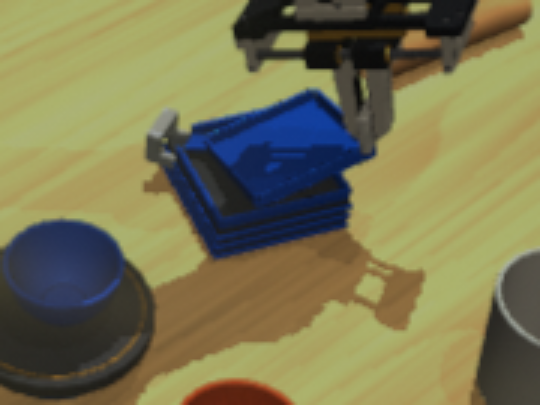

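```bash
python3 -m crank '[[0,0.005,-0.01,0,0,0],[0,0.011,-0.025,0,0,0],[0,0.018,-0.042,0,0,0],[0,0.026,-0.06,0,0,0],[0,0.033,-0.078,0.04,0,0],[0,0.04,-0.095,0.09,0,0],[0,0.045,-0.106,0.15,0,0],[0,0.047,-0.111,0.2,0,0],[0,0.047,-0.111,0.25,0,0],[0,0.047,-0.111,0.29,0,0],[0,0.047,-0.111,0.315,0,0],[0,0.047,-0.111,0.315,0,0],[0,0.047,-0.111,0.315,0,0]]'
python3 - <<'E'
from ov import *
o=readout.observe(); s=eyes.read_camera("scene");t=eyes.read_camera("top"); w=eyes.read_camera("wrist")
R=Ro.from_rotvec(o["tool_rot"]).as_matrix();print(R.round(3))
print(o["position"],o["joints"].round(2),o["wrist_force"],o["moment"],o["grip_width"])
cv2.imwrite("pics/s6.png",s["image"][:,:,::-1]);cv2.imwrite("pics/t6.png",t["image"][:,:,::-1]);cv2.imwrite("pics/w6.png",w["image"][:,:,::-1])
for n,z in [("bowl_blue",.05),("wheel_top",.05)]:
    for p in (s,t):
        for q in nets.pinpoint(p,n)[:1]: print(n,np.round(q["location"],1),round(q["confidence"],2),onz(p,q["location"],z).round(4))
# rim ellipse fit via mask
for p,nm in((s,"s"),(t,"t")):
    for q in nets.cut_out(p,"bowl_blue")[:1]:
        m=q["pixels"].astype(np.uint8); v,u=np.where(m); print(nm,q["confidence"],m.sum(),u.min(),u.max(),v.min(),v.max(),q["location"])
E
```

```text
time: 11.4
position: [0.576, 0.3187, 0.2358]
tool_rot: [1.689, 2.648, 0.0]
wrist_force: [-0.3, 0.2, -1.7]
grip_width: 0.01
[[-0.422  0.907  0.   ]
 [ 0.907  0.422 -0.   ]
 [-0.     0.    -1.   ]]
[0.57596383 0.31873582 0.2357947 ] [-0.23  0.55 -0.56  1.72  0.35  0.97 -0.49] [-0.26796723  0.1711236  -1.67558471] [-0.02869858 -0.18250544  0.02089261] 0.0099893627171744
bowl_blue [252.6 170.4] 0.74 [0.5021 0.0228 0.05  ]
bowl_blue [246.1 203.6] 0.96 [0.5058 0.014  0.05  ]
wheel_top [246.7 172.5] 0.91 [0.4979 0.0069 0.05  ]
wheel_top [248.2 204.7] 0.88 [0.5025 0.0077 0.05  ]
s 0.57 1099 231 271 143 178 [251.0, 158.6]
t 0.96 962 228 262 187 220 [247.0, 205.7]
```

View pics/s6.png

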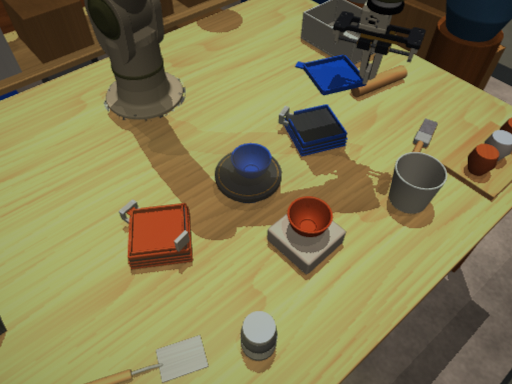

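View pics/t6.png

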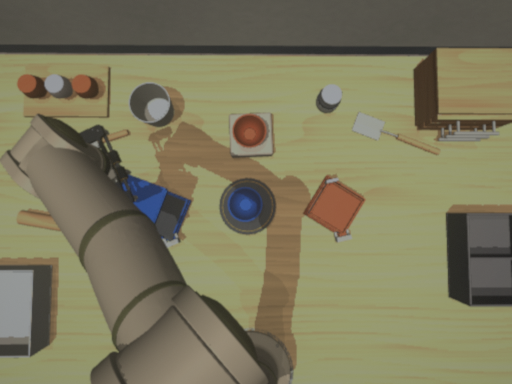

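View pics/w6.png

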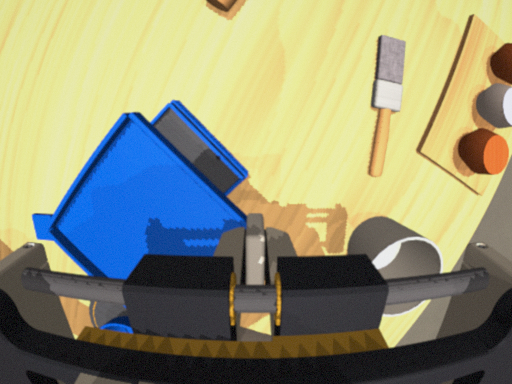

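Run:
```python
from ov import *
s=eyes.read_camera("scene");t=eyes.read_camera("top")
th=np.linspace(0,2*np.pi,60)
def rim(c,z,r=.05): return np.c_[c[0]+r*np.cos(th),c[1]+r*np.sin(th),0*th+z]
from scipy.optimize import minimize
for p,nm in((t,"t"),(s,"s")):
    hsv=cv2.cvtColor(p["image"],cv2.COLOR_RGB2HSV); m=((hsv[...,0]>105)&(hsv[...,0]<130)&(hsv[...,1]>110)).astype(np.uint8)
    k=np.zeros_like(m); u,v=proj(p,[.505,.012,.105]).astype(int); k[v-28:v+28,u-30:u+30]=1; m*=k
    n,l,st,ce=cv2.connectedComponentsWithStats(m); i=1+st[1:,4].argmax(); m=(l==i); print(nm,st[i],ce[i])
    # simulate: silhouette = hull of rim (r .05,z .105) and foot (r ~.025,z .05)
    def sil(c):
        im=np.zeros(m.shape,np.uint8); 
        P_=[proj(p,X) for X in rim(c,.105)]+[proj(p,X) for X in rim(c,.05,.025)]
        h=cv2.convexHull(np.float32(P_)); cv2.fillPoly(im,[(h*16).round().astype(np.int32)],255,cv2.LINE_AA,4); return im/255.
    f=lambda c:np.abs(sil(c)-m).sum()
    best=min(((f((x,y)),x,y) for x in np.arange(.485,.525,.002) for y in np.arange(-.01,.03,.002)))
    print(best)
    u0,v0=u-45,v-40; im=cv2.resize(p["image"][v0:v0+80,u0:u0+90,::-1].copy(),None,fx=4,fy=4)
    for c,col in((best[1:],(0,255,0)),):
        q=np.array([(proj(p,X)-[u0,v0]+.5)*4 for X in rim(c,.105)]).round().astype(int); cv2.polylines(im,[q],True,col,1)
        q=np.array([(proj(p,X)-[u0,v0]+.5)*4 for X in rim(c,.05,.085)]).round().astype(int); cv2.polylines(im,[q],True,(0,255,255),1)
    cv2.imwrite(f"pics/b_{nm}.png",im)
a=cv2.imread("pics/b_t.png");b=cv2.imread("pics/b_s.png");cv2.imwrite("pics/b.png",np.hstack([a,b]))
```

```text
t [228 188  34  34 682] [243.50733138 205.40909091]
(np.float64(362.0862745098039), np.float64(0.505), np.float64(0.018000000000000002))
s [232 143  40  30 818] [252.27750611 157.40464548]
(np.float64(359.2392156862745), np.float64(0.497), np.float64(0.022))
```

View pics/b.png

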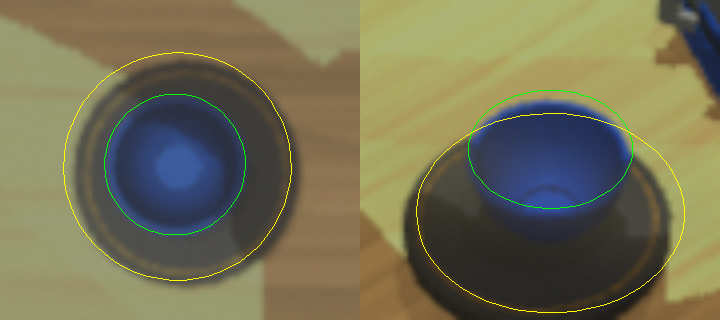

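```bash
python3 -m crank '[[-0.008,-0.003,0,0,0,0.01],[-0.022,-0.01,0,0,0,0.04],[-0.045,-0.02,0,0,0,0.08],[-0.07,-0.031,0,0,0,0.12],[-0.095,-0.042,0,0,0,0.16],[-0.12,-0.053,0,0,0,0.2],[-0.145,-0.064,0,0,0,0.24],[-0.17,-0.075,0,0,0,0.28],[-0.195,-0.086,0,0,0,0.32],[-0.22,-0.097,0,0,0,0.36],[-0.243,-0.107,0,0,0,0.39],[-0.26,-0.114,0,0,0,0.415],[-0.272,-0.119,0,0,0,0.43],[-0.278,-0.122,0,0,0,0.435],[-0.278,-0.122,0,0,0,0.435],[-0.278,-0.122,0,0,0,0.435]]'
python3 - <<'E'
from ov import *
o=readout.observe(); s=eyes.read_camera("scene"); w=eyes.read_camera("wrist")
R=Ro.from_rotvec(o["tool_rot"]).as_matrix();print(R.round(3))
print(o["position"],o["wrist_force"],o["moment"],o["grip_width"])
cv2.imwrite("pics/s7.png",s["image"][:,:,::-1]);cv2.imwrite("pics/w7.png",w["image"][:,:,::-1])
zu=o["position"][2]-.0216
for n,z in [("tray_blue",zu),("tray_blue_tab",zu+.05),("tray_blue_tongue",zu+.0065)]:
    for p,pf in((w,lambda u:wz(w,o,u,z)),(s,lambda u:onz(s,u,z))):
        for q in nets.pinpoint(p,n)[:1]: print(n,np.round(q["location"],1),round(q["confidence"],2),pf(q["location"]).round(4))
E
```

```text
time: 13.55
position: [0.5827, 0.0163, 0.2362]
tool_rot: [-2.22, -2.223, -0.001]
wrist_force: [0.4, -0.8, -0.7]
grip_width: 0.0095
[[-0.001  1.     0.   ]
 [ 1.     0.001  0.001]
 [ 0.001  0.    -1.   ]]
[0.58271514 0.01633849 0.23617305] [ 0.3847548  -0.75619532 -0.66831883] [-0.04005502 -0.16822898  0.00916832] 0.009487161955734921
tray_blue [144.5 230.4] 0.71 [0.5036 0.0123 0.2146]
tray_blue [250.1 124.7] 0.7 [0.5079 0.0104 0.2146]
tray_blue_tab [256.3 265.5] 0.78 [0.5841 0.014  0.2646]
tray_blue_tab [274.4 124.6] 0.65 [0.5824 0.0127 0.2646]
tray_blue_tongue [ 37.6 225.7] 0.61 [0.4061 0.0145 0.2211]
tray_blue_tongue [226.3  96.7] 0.88 [0.4039 0.0255 0.2211]
```

View pics/s7.png

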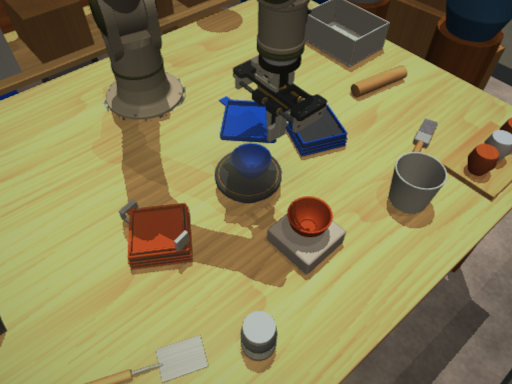

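View pics/w7.png

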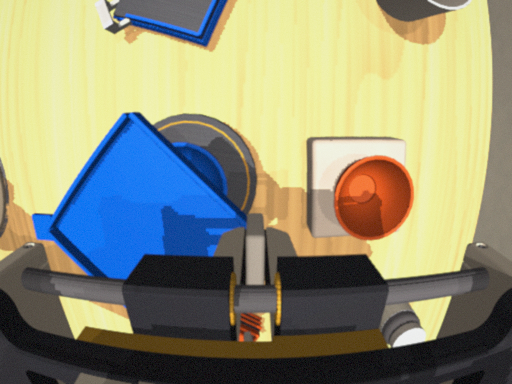

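```bash
python3 -m crank '[[0.001,0,0.006,0,0,0],[0.002,0,0.016,0,0,0],[0.002,0,0.026,0,0,0],[0.002,0,0.036,0,0,0],[0.002,0,0.045,0,0,0],[0.002,0,0.053,0,0,0],[0.002,0,0.058,0,0,0],[0.002,0,0.059,0,0,0],[0.002,0,0.059,0,0,0],[0.002,0,0.059,0,0,0]]'
python3 - <<'E'
from ov import *
o=readout.observe(); s=eyes.read_camera("scene"); w=eyes.read_camera("wrist"); t=eyes.read_camera("top")
R=Ro.from_rotvec(o["tool_rot"]).as_matrix();print(R.round(3))
print(o["position"],o["wrist_force"],o["moment"],o["grip_width"])
zu=o["position"][2]-.0216
for n,z in [("tray_blue",zu),("tray_blue_tab",zu+.05),("tray_blue_tongue",zu+.0065)]:
    for p,pf in((w,lambda u:wz(w,o,u,z)),(s,lambda u:onz(s,u,z)),(t,lambda u:onz(t,u,z))):
        for q in nets.pinpoint(p,n)[:1]: print(n,np.round(q["location"],1),round(q["confidence"],2),pf(q["location"]).round(4))
th=np.linspace(0,2*np.pi,60)
def ov(p,pf,crop,k,name,cx,cy):
    u0,v0,u1,v1=crop; im=cv2.resize(p["image"][v0:v1,u0:u1,::-1].copy(),None,fx=k,fy=k,interpolation=2); d=.06*2**.5
    L=[([(cx+a,cy+b,zu+zz) for a,b in((d,0),(0,d),(-d,0),(0,-d))],c) for zz,c in((0,(0,255,0)),(.014,(0,255,255)))]
    L.append(([(.504+.05*np.cos(a),.0155+.05*np.sin(a),.105) for a in th],(0,0,255)))
    L.append(([(cx-.1,cy-.011,zu+.0065),(cx-.1,cy+.011,zu+.0065),(cx-.08,cy+.011,zu+.0065),(cx-.08,cy-.011,zu+.0065)],(255,0,255)))
    for l,c in L: cv2.polylines(im,[np.array([(pf(np.array(X))-[u0,v0]+.5)*k for X in l]).round().astype(int)],True,c,1)
    cv2.imwrite(name,im)
cx,cy=o["position"][0]-.079,o["position"][1]-.002
ov(s,lambda X:proj(s,X),(190,70,320,200),5,"pics/f_s.png",cx,cy)
ov(w,lambda X:wproj(w,o,X),(0,60,300,300),2.5,"pics/f_w.png",cx,cy)
ov(t,lambda X:proj(t,X),(180,140,310,270),5,"pics/f_t.png",cx,cy)
E
```

```text
time: 14.95
position: [0.583, 0.0174, 0.1775]
tool_rot: [2.221, 2.221, 0.001]
wrist_force: [0.4, 0.7, -0.7]
grip_width: 0.0098
[[ 0.     1.     0.001]
 [ 1.    -0.     0.   ]
 [ 0.     0.001 -1.   ]]
[0.58296964 0.01736037 0.17746978] [ 0.41510856  0.67851564 -0.74749745] [-0.02450392 -0.14407044  0.050454  ] 0.009813991788331162
tray_blue [144.9 228.1] 0.58 [0.5044 0.0152 0.1559]
tray_blue [251.1 142.5] 0.9 [0.506  0.0148 0.1559]
tray_blue [333.1 179.7] 0.15 [ 0.569  -0.2264  0.1559]
tray_blue_tab [257.1 266.5] 0.66 [0.5847 0.0145 0.2059]
tray_blue_tab [273.2 144.8] 0.62 [0.5812 0.0135 0.2059]
tray_blue_tongue [ 36.9 227.4] 0.8 [0.4051 0.0142 0.1624]
tray_blue_tongue [226.6 119.6] 0.65 [0.4126 0.0161 0.1624]
tray_blue_tongue [345.7 243.3] 0.59 [ 0.3971 -0.2568  0.1624]
```

View pics/f_s.png

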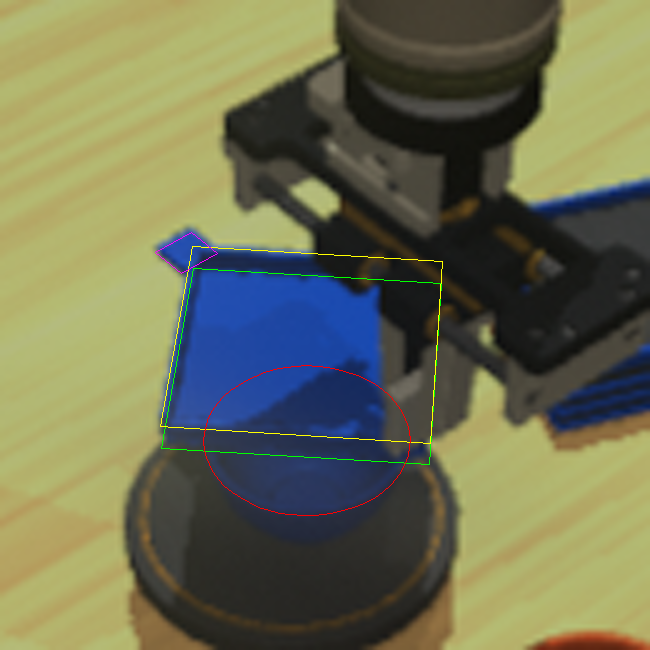

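View pics/f_w.png

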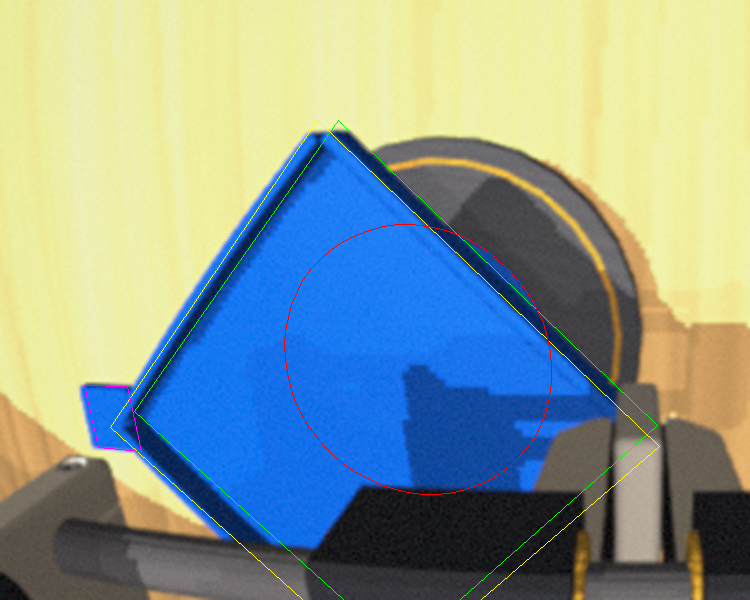

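View pics/f_t.png

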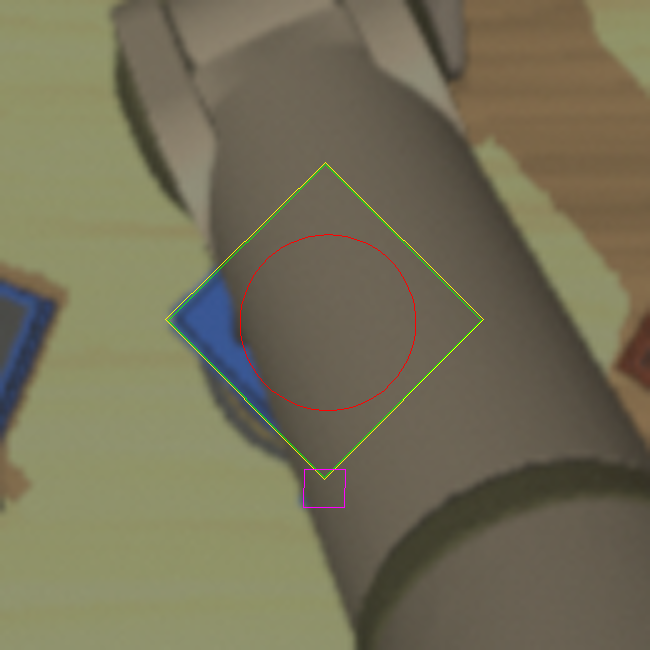

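```bash
python3 -m crank '[[0,0,0,0,0,0],[0,0,0,0,0,0],[0,0,0,0,0,0],[0,0,0,0,0,0],[0,0,0,0,0,0]]'
python3 - <<'E'
from h import *
o=readout.observe(); s=eyes.read_camera("scene"); print(o["position"],abs(o["dq"]).max(),o["grip_width"],o["wrist_force"])
for n,z in (("nest_blue",0),("bowl_blue",.05),("tray_red",.04)):
    for q in nets.pinpoint(s,n)[:1]: print(n,np.round(q["location"]),q["confidence"],onz(s,q["location"],z).round(3))
job.close_job()
E
```

```text
time: 16.05
position: [0.5827, 0.0173, 0.1771]
tool_rot: [-2.221, -2.221, 0.0]
wrist_force: [0.4, 0.1, -0.4]
grip_width: 0.0097
[0.58271753 0.01728867 0.17709381] 0.00202104349469171 0.009749906195600302 [ 0.36651858  0.11569993 -0.40741507]
nest_blue [317. 132.] 0.81 [0.476 0.293 0.   ]
bowl_blue [250. 173.] 0.66 [0.503 0.012 0.05 ]
tray_red [160. 230.] 0.58 [ 0.498 -0.251  0.04 ]
the job is handed in; nothing more can be done
```

The blue bowl stands on the banding wheel, so I took the blue stack's top tray. I handed the job in at about 16 s with the tray still held over that bowl.

I pinched the tab and tilted that corner up about 0.31 rad with the tongue still under its catch. Then I drew the tray about 33 mm toward the tab side, lifted it clear, levelled it and carried it over the wheel.

**Last checks:**
- **Height:** the tray's underside is at about z = 0.155 m, roughly 5 cm above the rim. This is worked out from the tool pose and the stated bowl and wheel heights.
- **Centring and level:** outlines projected into the scene and wrist pictures agree with the tray being level. The small part of it visible in the top view agrees too. It is centred over the bowl to about 2–3 mm.
- **Still and held:** joint speeds are near zero, and the fingers are stopped on the tab at 9.7 mm.
- **Forces:** the readings I took at the end of each move were about 5 N at most.

**Where readings disagreed:**
- **Bowl centre:** single-camera estimates of the bowl's centre differed by up to about 9 mm. I used (0.504, 0.0155), judged from both views.
- **Blue stack:** its last network reading was about 15 mm from the first. It looked undisturbed in the scene picture after the tray was out, so I put that down to noise in a partly hidden view, but did not check it further.

I saw no contact with either bowl and made no moves toward the red tray or its stack.

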